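# Strip the clogged filter out of the dust extractor

## Robot

A 6-joint arm with a two-finger parallel gripper is mounted at the origin on the work surface. World frame = base frame: x ahead of the robot, y to its left, z up, the work surface at z = 0. Lengths are in m, angles in rad, forces in N, time in s.
With the tool pointing down it reaches from about 0.4 to 0.825 m from the base axis. Payload 7 kg.
Tool frame: the origin (TCP) lies on the centre line of the jaws, within the pads' length; the fingertips stand 14 mm ahead of it and the grasp point (between the pads) lies 5 mm behind it; z points along the fingers, y is the line along which they close (so a half turn about z gives the same grasp; the last joint's range is limited). The gripper opens to 85 mm and grips with 20 to 120 N. Pads are 22 mm wide; open, the fingers measure 114 mm over their backs; the gripper's body (76 mm by 85 mm) begins 54 mm behind the grasp point. The pads swing forward as they close: fully open they stand 13 mm farther back than shut.
Start: joints at [-0.837, 0.359, 0.012, 0, -1.224, -0.288], TCP at [0.291, -0.609, 0.245] pointing down, gripper open.
Joint ranges: [-3.07, 3.07], [-1.43, 2.12], [-1.02, 1.25], [-3.03, 1.67], [-3.05, -0], [-3.03, 3.03]. Speed limits (rad/s): [2.39, 2.39, 3.01, 3.14, 3.14, 3.14].

## Interface

Orientations are given as a unit quaternion [x, y, z, w].
In Python, from cell import arm, imaging, order, spotter gives the robot as it stands.
- The arm moves only by the tool send_rows, never from a script. Its arguments are lists of equal length, an entry for each row: "dp": the shift along the tool's x, y, z in units of 0.3 m (1.0 is 0.3 m), a list of three; "roll": the turn about the tool's z in units of 60 degrees (1.0 is 60 degrees); "hand": the gripper's target within -1 to 1 (shut at 1, half-way at 0, fully open at -1). A call has 1 to 20 rows; each row shifts and turns the commanded pose from where the row before left it, along the tool's axes as they then stand; what a row does not reach is not made up. A row lasts 1/8 s, in which the tool goes at most 62.5 mm and 10.7 degrees, less where a joint would pass 70% of its speed; a pose out of reach is approached as far as the arm can. A call with a number of a shift or a turn outside -1 to 1 is refused whole. A call with a gripper value outside its range is refused whole. The fingers move at their own pace and stop on an object; "newtons" is the grip in N (left out, the last holds). Time passes only in rows, so rows that do not move let the fingers close. It gives the time, the measured TCP pose, the force, the opening and the grip force at its end, in the units of the state.
- arm.get_obs(): the state, without advancing time (a new reading comes with each control period).
- imaging.snapshot(name): name is "scene" or "top"; returns a dict with "pixels" (420x560x3 uint8, red, green, blue), "K" (3x3 intrinsics, pixels), "dist" ([k1, k2, p1, p2, k3] as OpenCV has them; the pictures are not rectified), "rvec" (rotation vector, rad) and "tvec" (3), from world to camera coordinates, as OpenCV has them. Camera axes: x right, y down, z forward; pixel columns grow to the right and rows downward; lengths in m; the calibration is good to about 2 mm. A picture is of the moment at which its call begins. There is no depth.
- order.sign_off(): hands the job in; it is judged then, once.
Trained networks look in the newest picture that a camera, given by its name, has taken for a name from the list of things; names that differ only in an ending like _2 or _b are one class to them, and where a whole thing is asked for, a point or a joint stands for the part that bears it (a point fixed in the world has none). Each returns a list of dicts, best first, with "score" (0 to 1); they miss things now and then, are a little off and sometimes report something else, mostly with a low value. They report only what shows in the picture. A call takes as long as a camera call.
- spotter.search_frame(camera, name): "position" ([x, y, z] in m, in the coordinates of the camera as it stood for that picture, good to about 4 mm: the middle of the surface that is visible of it).
- spotter.spot_point(camera, name): "position" ([x, y, z] in m, in the coordinates of the camera as it stood for that picture, good to about 4 mm: a listed point, or the origin of a listed thing).
The state is a dict: "t": time; "joint_positions": joint angles; "qd": joint speeds; "effort": joint torques, N m; "position": TCP position; "tool_rot": TCP orientation; "ft_force": force on the tool from outside, world axes, zero at the start; "wrist_torque": the same for the moment, N m; "grip_width": opening from 0.0 (shut) to 1.0 (fully open); "finger_force": force on a finger pad.
Only numpy, scipy, OpenCV 4.12 (cv2) and the standard library are available. Lean on these libraries where they do the work, as an engineer would, in place of code of your own. Each camera call takes 0.05 s, during which the arm holds its last target. There are 200 camera calls.

## Task

The dust extractor's filter is clogged: squeeze the two red tabs of its clip-on cover together to unclip it, lift the cover off, and lay it flat, tabs up, in the large bay of the blue parts tray. Then lift the dirty filter out by its yellow pull grip, keeping it upright so that the dust stays in, and stand it in the clear end of the scrap carton. Set both down rather than dropping them, and do not shift the flap disc on the extractor, the fresh filter or the box of discs.

Things in the scene. Friction and masses are not known exactly. Their poses are not given: they have to be found in the camera images.
- extractor: Portable dust extractor, fixed on the bench: teal case on a charcoal base, 250 mm (x) by 360 mm (y), flat deck 165 mm up; black battery pack, red switch and folded handle on its -x side. Origin: centre of its underside, z up. The cover sits on the deck, 70 mm to +y of the origin. The motor hood on the -y half is 6 mm higher than the deck and carries a flap disc.
- seat (a point): Point of the extractor's deck where the seated cover's origin lies, 165 mm above the bench; axes as the extractor's. Below is the filter well, 94 mm (x) by 104 mm (y), 80 mm deep. A 5 mm high rim frames the cover with 1.2 mm play. Two charcoal keeper lips hook over the cover's bolts: 62.5 to 80 mm from here along +y and -y, 30 mm long (x), top 17.5 mm above the deck.
- cover: Light grey clip-on filter cover, plate 110 mm (x) by 120 mm (y) by 6 mm, about 0.19 kg (varies). Origin: centre of its underside, z up, axes as the extractor's at the start. Two red squeeze tabs on it face each other across y; from each foot a red bolt (16 mm wide, top at 11.5 mm) runs out to 67.5 mm, under a keeper lip. Bolts out, it lifts only 1 mm; both tabs fully in, it lifts freely.
- tabs (a point): Midway between the two tabs, 24 mm above the cover's origin, axes as the cover's: squeeze along y, then lift by the tabs. Each tab is 26 mm wide (x), 5 mm thick, up to 36 mm above the cover's origin; outer faces 54 mm apart at rest, 36 mm fully squeezed. Fingertips must stay over 12 mm above the cover's origin (bolts). A fixed grey block, 22 mm wide, 26 mm high, stands between.
- tab_left (a joint): Travel of the +y tab towards the middle (m): 0 at rest, 0.009 fully in; its bolt is surely clear of the keeper lip from 0.0065. Sprung: 2.4 N at rest, 7.8 N fully in; it springs back when let go.
- tab_right (a joint): The same for the -y tab.
- filter: Dirty filter: brown pleated cassette, 86 by 86 by 50 mm high, about 0.16 kg (varies), with a yellow upright pull grip on top. Origin: centre of its underside, z up, axes about as the extractor's at the start. It stands loose in the well under the cover (play 4 mm in x, 9 mm in y), hidden until the cover is off; its grip's top is 5 mm below the deck.
- filter_grip (a point): Middle of the yellow pull grip, 62 mm above the filter's origin, axes as the filter's: pinch along y. The grip is 50 mm long (x), 10 mm thick (y), from 50 to 75 mm above the filter's origin; in the well each side has about 45 mm of room in y for a finger, so do not open the fingers wider than about 55 mm there.
- tray: Blue open parts tray, fixed, 250 mm (x) by 200 mm (y), walls 35 mm high, 4 mm thick; a 32 mm high wall at x = -60 mm parts a small bay with nuts and a hex key (-x end) from the large empty bay. Origin: centre of its underside, z up. It stands left or right of the extractor, the carton on the other side.
- tray_bay (a point): Centre of the floor of the tray's large bay, 4 mm above the bench; the bay is 179 mm (x) by 192 mm (y); axes as the tray's.
- carton: Open cardboard scrap carton, fixed, 260 mm (x) by 190 mm (y) by 90 mm high, walls 4 mm; its -x end holds worn discs and offcuts (up to 40 mm high, over 55 mm of the length), the rest is clear. Origin: centre of its underside, z up.
- carton_in (a point): Middle of the clear part of the carton's floor, 4 mm above the bench; clear for about 95 mm either way in x and 90 mm either way in y; axes as the carton's.
- spare_filter: Fresh white filter of the same shape as the dirty one, standing on the bench behind the extractor, to its right; leave it. Origin: centre of its underside.
- flap_disc: Worn brown flap disc, 100 mm across, 8 mm thick, lying on the extractor's motor hood; leave it. Origin: centre of its underside.
- disc_box: White and red box of grinding discs, 130 by 130 by 50 mm, on the bench behind the extractor, to its left; leave it. Origin: centre of its underside.

How it is judged:
By the outcome, as a careful person would: the job done as asked, in the order asked, and still so for the second after the job is handed in, with the robot touching nothing.
It also fails if it takes over 72 s, if anything falls off the work surface, if the arm or the gripper's body presses on something with over 40 N, if the wrist force passes 120 N, or if a joint passes its speed limit or range.

## Working session

There is one attempt and no reset: what is moved stays moved. The work goes in short steps, Python scripts to look and compute and a tool call to move; the robot and the scene stay as the last step left them, time stands still between calls to the robot, and variables do not carry over. Pictures are saved under pics/ and viewed, at most 10 in all, crops included, and the job is handed in when it is done.

Besides the shell and the picture viewer there is one more tool, called after "Request:" as name([rows], argument=value, ...), one row to a line, values as JSON. send_rows: Moves the arm, as the interface text tells. Shifts and turns lie within -1 to 1; 1 stands for 0.3 m of shift or 60 degrees of turn. Its arguments: {"type":"object","properties":{"dp":{"type":"array","items":{"type":"array","items":{"type":"number"}}},"roll":{"type":"array","items":{"type":"number"}},"hand":{"type":"array","items":{"type":"number"}},"newtons":{"type":"number"}},"required":["dp","roll","hand"]}

```bash
mkdir -p pics; cat > h.py <<'E'
from cell import arm, imaging, order, spotter
import numpy as np, cv2
from scipy.spatial.transform import Rotation as R
def snap(n,f=None):
    s=imaging.snapshot(n)
    if f: cv2.imwrite('pics/'+f,s['pixels'][:,:,::-1])
    return s
def w(s,p):
    return cv2.Rodrigues(np.array(s['rvec'],float))[0].T@(np.array(p)-np.array(s['tvec']).ravel())
def px(s,P):
    return cv2.projectPoints(np.array(P,float).reshape(-1,3),np.array(s['rvec'],float),np.array(s['tvec'],float),s['K'],np.array(s['dist'],float))[0].reshape(-1,2)
def plane(s,uv,z):
    u=cv2.undistortPoints(np.array(uv,float).reshape(-1,1,2),s['K'],np.array(s['dist'],float)).reshape(-1,2)
    Rm=cv2.Rodrigues(np.array(s['rvec'],float))[0]; c=-Rm.T@np.array(s['tvec']).ravel()
    d=np.c_[u,np.ones(len(u))]@Rm
    return c+d*((z-c[2])/d[:,2])[:,None]
E
cat > a.py <<'E'
from h import *
np.set_printoptions(precision=4,suppress=True)
for c in ('top','scene'):
    s=snap(c,c+'1.png')
    for n in ['extractor','seat','cover','tabs','tray','tray_bay','carton','carton_in','spare_filter','flap_disc','disc_box']:
        for d in spotter.spot_point(c,n)[:2]: print(c,n,round(d['score'],2),w(s,d['position']),px(s,w(s,d['position']))[0].round())
o=arm.get_obs();print(o['t'],o['position'],o['tool_rot'],o['grip_width'])
E
python3 a.py
```

```text
top extractor 0.4 [0.5714 0.0251 0.1683] [264. 215.]
top cover 0.75 [0.5722 0.0274 0.1694] [263. 215.]
top tabs 0.86 [0.5717 0.03   0.1873] [262. 214.]
top tabs 0.65 [0.5712 0.0257 0.1643] [264. 215.]
top tray 0.95 [ 0.4908  0.4143 -0.0013] [152. 243.]
top tray_bay 0.68 [0.7243 0.3493 0.0006] [172. 176.]
top tray_bay 0.66 [0.5236 0.4096 0.0085] [153. 233.]
top carton 0.64 [ 0.4679 -0.4143  0.0027] [391. 248.]
top carton_in 0.9 [ 0.5005 -0.4111  0.0059] [390. 239.]
top spare_filter 0.76 [ 0.7164 -0.3336 -0.0061] [366. 178.]
top spare_filter 0.46 [ 0.4667 -0.4152  0.0032] [392. 248.]
top flap_disc 0.93 [ 0.5906 -0.1516  0.1695] [321. 208.]
top disc_box 0.74 [ 0.7258  0.3532 -0.0003] [171. 175.]
scene extractor 0.8 [ 0.5735 -0.0367  0.0008] [268. 245.]
scene cover 0.59 [0.5764 0.0269 0.1648] [293. 197.]
scene tabs 0.69 [0.5731 0.0312 0.1924] [295. 187.]
scene tray 0.58 [0.4957 0.4127 0.003 ] [432. 234.]
scene tray_bay 0.85 [0.5167 0.4092 0.005 ] [433. 239.]
scene carton 0.71 [ 0.4664 -0.4197  0.0018] [145. 211.]
scene carton_in 0.66 [ 0.4985 -0.4138  0.0072] [142. 217.]
scene spare_filter 0.77 [ 0.7173 -0.3371  0.0032] [140. 276.]
scene flap_disc 0.85 [ 0.5853 -0.1473  0.1698] [220. 194.]
scene disc_box 0.76 [0.7221 0.3472 0.0023] [424. 297.]
1.2 [ 0.291  -0.609   0.2453] [-0.221   0.9753 -0.      0.    ] 1.0028363635045028
```

View pics/top1.png

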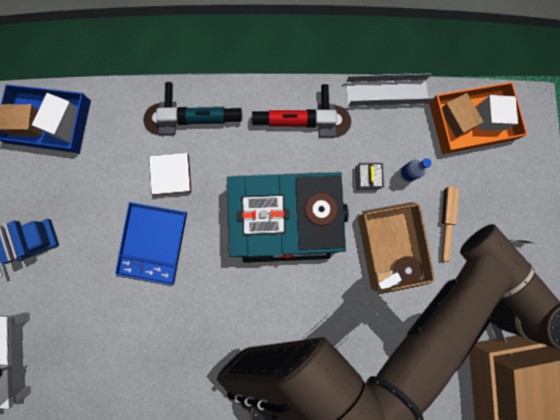

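View pics/scene1.png

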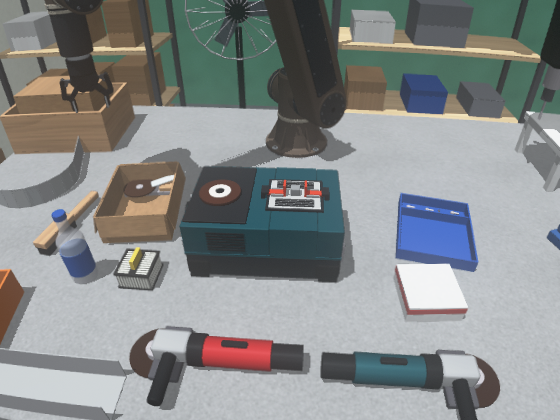

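```bash
cat > b.py <<'E'
from h import *
np.set_printoptions(precision=4,suppress=True)
ims=[]
for c in ('top','scene'):
    s=snap(c); im=s['pixels']; h=cv2.cvtColor(im,cv2.COLOR_RGB2HSV)
    x0,y0,x1,y1=(215,165,355,270) if c=='top' else (180,160,350,250)
    ims.append(cv2.resize(im[y0:y1,x0:x1,::-1],(800,600) if c=='top' else (800,424),interpolation=cv2.INTER_CUBIC))
    red=((h[...,0]<8)|(h[...,0]>172))&(h[...,1]>130)&(h[...,2]>90)
    bx=(235,195,292,232) if c=='top' else (255,175,330,212)
    m=np.zeros_like(red);m[bx[1]:bx[3],bx[0]:bx[2]]=red[bx[1]:bx[3],bx[0]:bx[2]]
    n,l,st,ce=cv2.connectedComponentsWithStats(m.astype(np.uint8))
    for i in range(1,n):
        if st[i,4]>4: print(c,'red',st[i],ce[i],plane(s,ce[i],.195)[0])
    blue=((h[...,0]>100)&(h[...,0]<125)&(h[...,1]>130)).astype(np.uint8)
    n,l,st,ce=cv2.connectedComponentsWithStats(blue)
    p=(152,243) if c=='top' else (433,236)
    i=l[p[1],p[0]]; cs=cv2.findContours((l==i).astype(np.uint8),0,1)[0][0]
    W=plane(s,cs[:,0].astype(float),.035)[:,:2]
    print(c,'tray',cv2.minAreaRect((W*1000).astype(np.float32)))
    teal=((h[...,0]>85)&(h[...,0]<100)&(h[...,1]>120)).astype(np.uint8)
    n,l,st,ce=cv2.connectedComponentsWithStats(teal)
    p=(245,190) if c=='top' else (255,180)
    i=l[p[1],p[0]]; print(st[i])
    if c=='top':
        # far(+x) edge, left edge of deck
        t=teal>0
        cols=np.arange(235,290); e=np.array([(k,np.nonzero(t[165:270,k])[0][0]+164.5) for k in cols],float)
        W=plane(s,e,.165); print('far edge yaw',np.polyfit(W[:,1],W[:,0],1),W[0],W[-1])
        rows=np.arange(182,246); e=np.array([(np.nonzero(t[k,215:270])[0][0]+214.5,k) for k in rows],float)
        W=plane(s,e,.165); print('left edge',np.polyfit(W[:,0],W[:,1],1),W[0],W[-1])
    if c=='top':
        br=((h[...,0]>8)&(h[...,0]<22)&(h[...,1]>60)).astype(np.uint8); br[:,:350]=0;br[:,436:]=0;br[:195]=0;br[296:]=0
        n,l,st,ce=cv2.connectedComponentsWithStats(br); i=1+st[1:,4].argmax();print(st[i])
        cs=np.vstack(cv2.findContours((l==i).astype(np.uint8),0,1)[0])
        print('carton',cv2.minAreaRect((plane(s,cs[:,0].astype(float),.09)[:,:2]*1000).astype(np.float32)))
cv2.imwrite('pics/c1.png',np.vstack([cv2.resize(ims[0],(560,420))[:, :],np.pad(cv2.resize(ims[1],(340,180)),((0,0),(0,220),(0,0)))]))
E
python3 b.py
```

```text
top red [242 211  14   8  78] [249.1154 214.6795] [0.5702 0.07   0.195 ]
top red [271 210  13   8  74] [276.7973 213.4324] [ 0.5736 -0.0133  0.195 ]
top tray ((488.9893798828125, 411.31915283203125), (202.87840270996094, 248.5390625), 79.87345123291016)
[ 228  173  117   84 4010]
far edge yaw [-0.0425  0.6968] [0.6917 0.1153 0.165 ] [ 0.6976 -0.0525  0.165 ]
left edge [0.0286 0.1202] [0.6745 0.1385 0.165 ] [0.4798 0.1314 0.165 ]
[ 358  203   77   90 4739]
carton ((470.3948059082031, -405.87078857421875), (272.4859313964844, 216.10183715820312), 9.981552124023438)
scene red [269 180  17  16 102] [278.598 189.549] [ 0.5915 -0.0065  0.195 ]
scene red [305 181  17  16  91] [311.4286 191.022 ] [0.5902 0.0694 0.195 ]
scene tray ((490.1764831542969, 415.2978820800781), (200.60728454589844, 246.50184631347656), 80.06121826171875)
[     0      0    560    420 233455]
```

View pics/c1.png

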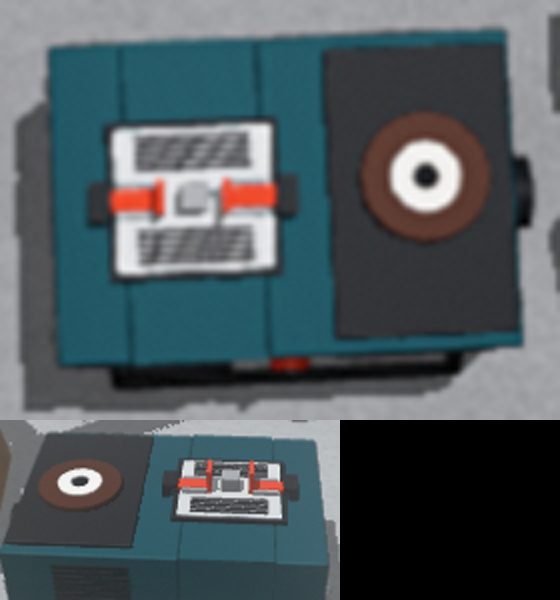

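```bash
cat >> h.py <<'E'
def go(x,y,z,yaw=None):
    """tool-frame shift (units) after the roll (units) to reach world point; yaw of tool y axis (rad)"""
    o=arm.get_obs(); A=R.from_quat(o['tool_rot']); Y=A.as_matrix()[:,1]; cur=np.arctan2(-Y[0],Y[1])
    r=0 if yaw is None else -(yaw-cur)
    A2=A*R.from_rotvec([0,0,r])
    d=A2.inv().apply(np.array([x,y,z])-o['position'])/.3
    print('t',round(o['t'],2),'pos',np.round(o['position'],4),'yaw',round(float(cur),4),'tilt',A.as_matrix()[:2,2].round(4),'w',round(o['grip_width'],3),'F',np.round(o['ft_force'],2),'pad',round(float(np.max(o['finger_force'])),2))
    print('roll',round(r/(np.pi/3),4),'dp',d.round(4))
E
python3 -c "
from h import *
go(.572,.0285,.28,.04)"
```

```text
t 1.3 pos [ 0.291  -0.609   0.2453] yaw 0.4458 tilt [-0.  0.] w 1.002 F [ 0.02 -0.62  0.05] pad 0.0
roll 0.3875 dp [-1.0208  2.0859 -0.1157]
```

Request:
send_rows([
  [0, 0, -0.029],
  [0, 0, -0.029],
  [0, 0, -0.029],
  [0, 0, -0.029],
  [-0.064, 0.13, 0],
  [-0.064, 0.13, 0],
  [-0.064, 0.13, 0],
  [-0.064, 0.13, 0],
  [-0.064, 0.13, 0],
  [-0.064, 0.13, 0],
  [-0.064, 0.13, 0],
  [-0.064, 0.13, 0],
  [-0.064, 0.13, 0],
  [-0.064, 0.13, 0],
  [-0.064, 0.13, 0],
  [-0.064, 0.13, 0],
  [-0.064, 0.13, 0],
  [-0.064, 0.13, 0],
  [-0.03, 0.07, 0],
  [-0.03, 0.07, 0],
], roll=[0.097, 0.097, 0.097, 0.097, 0, 0, 0, 0, 0, 0, 0, 0, 0, 0, 0, 0, 0, 0, 0, 0], hand=[-1, -1, -1, -1, -1, -1, -1, -1, -1, -1, -1, -1, -1, -1, -1, -1, -1, -1, -1, -1], newtons=30)

```text
t: 3.8
position: [0.5546, -0.0093, 0.2801]
tool_rot: [-0.02, 1.0, -0.0, -0.0]
ft_force: [0.3, 0.7, 0.5]
grip_width: 0.996
finger_force: 0.0
```

```bash
python3 -c "
from h import *
s=snap('scene')
for n in ('tabs','cover','seat'):
    for d in spotter.spot_point('scene',n)[:2]: print(n,d['score'],w(s,d['position']))
go(.572,.0285,.230,.04)"
```

```text
tabs 0.65 [ 0.57107695 -0.04197497  0.00353024]
tabs 0.64 [0.5768122  0.03326787 0.19390815]
cover 0.78 [0.57278883 0.02772101 0.16922345]
t 4.0 pos [ 0.5543 -0.0102  0.28  ] yaw 0.0397 tilt [-0.0003 -0.0001] w 1.003 F [-0.67  0.29 -0.71] pad 0.0
roll -0.0003 dp [-0.0641  0.1266  0.1667]
```

Request:
send_rows([
  [-0.034, 0.065, 0],
  [-0.034, 0.064, 0],
  [0, 0, 0.06],
  [0, 0, 0.06],
  [0, 0, 0.06],
  [0, 0, 0.04],
  [0, 0, 0.03],
  [0, 0, 0.02],
  [0, 0, 0.02],
  [0, 0, 0],
], roll=[0, 0, 0, 0, 0, 0, 0, 0, 0, 0], hand=[-1, -1, -1, -1, -1, -1, -1, -1, -1, -1])

```text
t: 5.25
position: [0.5731, 0.0293, 0.1929]
tool_rot: [-0.02, 1.0, -0.0, -0.0]
ft_force: [0.0, -0.0, 0.1]
grip_width: 1.002
finger_force: 0.0
```

```bash
python3 -c "
from h import *
a=snap('top');s=snap('scene')
i=cv2.resize(s['pixels'][120:240,220:360,::-1],(700,600),interpolation=cv2.INTER_CUBIC);cv2.imwrite('pics/d1.png',i)
go(.573,.029,.193,.04)"
```

```text
t 5.35 pos [0.5734 0.0293 0.1934] yaw 0.0395 tilt [0.0004 0.    ] w 0.996 F [-0.57  0.74  0.38] pad 0.0
roll -0.0005 dp [ 0.0014 -0.0009  0.0013]
```

View pics/d1.png

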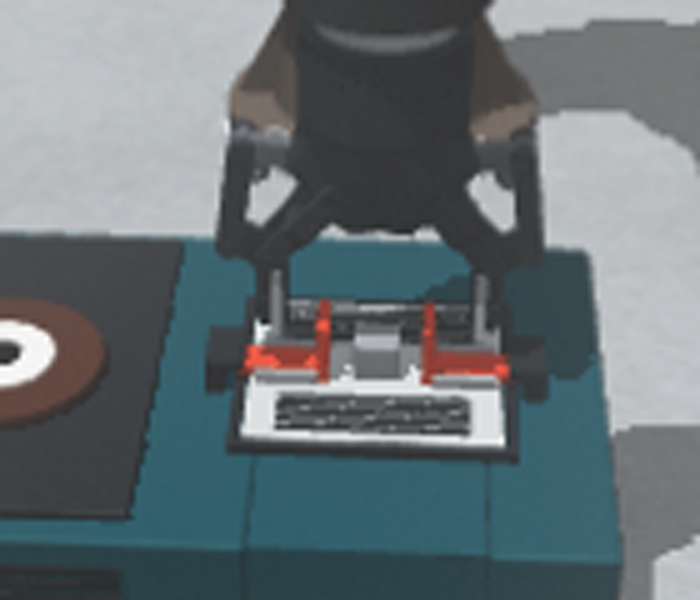

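Request:
send_rows([
  [0, 0, 0],
  [0, 0, 0],
  [0, 0, 0],
  [0, 0, 0],
  [0, 0, 0],
  [0, 0, 0],
], roll=[0, 0, 0, 0, 0, 0], hand=[-0.3, -0.25, -0.15, -0.1, -0.1, -0.1], newtons=30)

```text
t: 6.1
position: [0.5735, 0.0293, 0.1938]
tool_rot: [-0.02, 1.0, 0.0, 0.0]
ft_force: [-1.4, -0.5, 5.2]
grip_width: 0.555
finger_force: 4.4
```

```bash
python3 -c "
from h import *
go(.573,.029,.193,.04)
a=snap('top');go(.573,.029,.193,.04)"
```

```text
t 6.1 pos [0.5735 0.0293 0.1938] yaw 0.0397 tilt [0.001 0.   ] w 0.555 F [-1.43 -0.54  5.22] pad 4.45
roll -0.0003 dp [ 0.0018 -0.001   0.0026]
t 6.15 pos [0.5735 0.0293 0.1938] yaw 0.0396 tilt [0.001  0.0001] w 0.552 F [-0.62 -0.19  5.91] pad 4.45
roll -0.0004 dp [ 0.0018 -0.001   0.0026]
```

Request:
send_rows([
  [0, 0, 0],
  [0, 0, 0],
  [0, 0, 0],
  [0, 0, 0],
  [0, 0, 0],
  [0, 0, 0],
  [0, 0, 0],
], roll=[0, 0, 0, 0, 0, 0, 0], hand=[0.0, 0.1, 0.3, 0.5, 1, 1, 1], newtons=35)

```text
t: 7.02
position: [0.5738, 0.0292, 0.1948]
tool_rot: [-0.02, 1.0, -0.0, 0.001]
ft_force: [-3.3, -0.2, 11.2]
grip_width: 0.399
finger_force: 35.0
```

Request:
send_rows([
  [0, 0, -0.01],
  [0, 0, -0.01],
  [0, 0, -0.01],
  [0, 0, -0.01],
  [0, 0, -0.02],
  [0, 0, -0.02],
  [0, 0, -0.02],
  [0, 0, -0.04],
  [0, 0, -0.05],
  [0, 0, -0.05],
  [0, 0, -0.05],
  [0, 0, -0.05],
  [0, 0, -0.03],
  [0, 0, 0],
], roll=[0, 0, 0, 0, 0, 0, 0, 0, 0, 0, 0, 0, 0, 0], hand=[1, 1, 1, 1, 1, 1, 1, 1, 1, 1, 1, 1, 1, 1])

```text
t: 8.78
position: [0.5735, 0.0294, 0.3048]
tool_rot: [-0.02, 1.0, 0.0, 0.001]
ft_force: [0.9, -0.2, -2.6]
grip_width: 0.398
finger_force: 35.4
```

```bash
cat > f.py <<'E'
from h import *
np.set_printoptions(precision=4,suppress=True)
s=snap('scene','e1.png')
for c in ('scene','top'):
    q=s if c=='scene' else snap('top','e2.png')
    for n in ('filter','filter_grip','cover','tabs','tray_bay'):
        for d in spotter.spot_point(c,n)[:2]: print(c,n,round(d['score'],2),w(q,d['position']))
y=10.0*np.pi/180
go(.523,.409,.285,-y)
go(.523,.409,.285,y)
go(.523,.409,.285)
E
python3 f.py
```

```text
scene filter 0.97 [0.5706 0.0314 0.0804]
scene filter_grip 0.86 [0.572  0.0317 0.1512]
scene cover 0.75 [0.5734 0.028  0.2782]
scene tabs 0.71 [0.5752 0.0312 0.3024]
scene tray_bay 0.9 [0.518  0.4116 0.0072]
top cover 0.57 [0.5703 0.0281 0.2756]
top tabs 0.73 [ 0.5915 -0.1545  0.1719]
top tabs 0.67 [ 0.5017 -0.4147  0.0047]
t 9.38 pos [0.5732 0.0293 0.304 ] yaw 0.0395 tilt [-0.0002 -0.0001] w 0.399 F [ 0.14  0.07 -1.89] pad 35.38
roll 0.2044 dp [0.3846 1.2173 0.0633]
t 9.38 pos [0.5732 0.0293 0.304 ] yaw 0.0395 tilt [-0.0002 -0.0001] w 0.399 F [ 0.14  0.07 -1.89] pad 35.38
roll -0.129 dp [-0.0549  1.2755  0.0633]
t 9.38 pos [0.5732 0.0293 0.304 ] yaw 0.0395 tilt [-0.0002 -0.0001] w 0.399 F [ 0.14  0.07 -1.89] pad 35.38
roll 0.0 dp [0.1173 1.2713 0.0633]
```

View pics/e1.png

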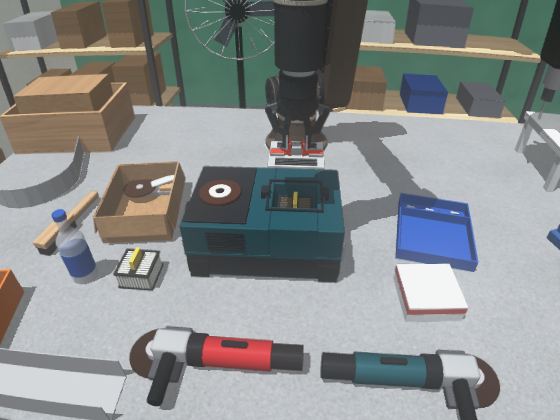

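Request:
send_rows([
  [0, 0, 0],
  [0, 0, 0],
  [0, 0, 0],
  [0.02, 0.04, 0],
  [0.03, 0.09, 0],
  [0.033, 0.11, 0],
  [0.037, 0.11, 0],
  [0.037, 0.11, 0],
  [0.037, 0.11, 0],
  [0.037, 0.11, 0],
  [0.037, 0.11, 0],
  [0.037, 0.11, 0],
  [0.036, 0.11, 0],
  [0.03, 0.09, 0],
  [0.03, 0.06, 0],
  [0.02, 0.04, 0],
  [0.01, 0.015, 0],
  [0, 0, 0],
], roll=[0.068, 0.068, 0.068, 0, 0, 0, 0, 0, 0, 0, 0, 0, 0, 0, 0, 0, 0, 0], hand=[1, 1, 1, 1, 1, 1, 1, 1, 1, 1, 1, 1, 1, 1, 1, 1, 1, 1])

```text
t: 11.62
position: [0.509, 0.4105, 0.3042]
tool_rot: [0.087, 0.996, -0.0, 0.0]
ft_force: [0.4, -0.4, -2.7]
grip_width: 0.395
finger_force: 35.4
```

```bash
python3 - <<'E'
from h import *
s=snap('scene'); q=snap('top')
for c,k in (('scene',s),('top',q)):
    for n in ('filter','filter_grip','cover'):
        for d in spotter.spot_point(c,n)[:1]: print(c,n,round(d['score'],2),w(k,d['position']))
i=s['pixels'][150:250,240:350,::-1]; j=q['pixels'][165:270,215:355,::-1]
cv2.imwrite('pics/g.png',np.hstack([cv2.resize(x,(400,400),interpolation=cv2.INTER_CUBIC) for x in (i,j)]))
go(.520,.409,.045,-10*np.pi/180)
E
```

```text
scene filter 0.67 [0.57124856 0.03011856 0.08327096]
scene filter_grip 0.75 [0.57307152 0.02944053 0.15113551]
scene cover 0.54 [0.57389278 0.03162997 0.14901846]
top filter 0.74 [0.5741445  0.03067851 0.09103034]
top filter_grip 0.64 [0.57698574 0.03144674 0.14605176]
top cover 0.75 [0.50722337 0.41178402 0.27404077]
t 12.03 pos [0.5092 0.4104 0.3042] yaw -0.1746 tilt [0.0001 0.0001] w 0.397 F [-0.1   0.52 -2.16] pad 35.38
roll -0.0 dp [-0.0361  0.0016  0.8641]
```

View pics/g.png

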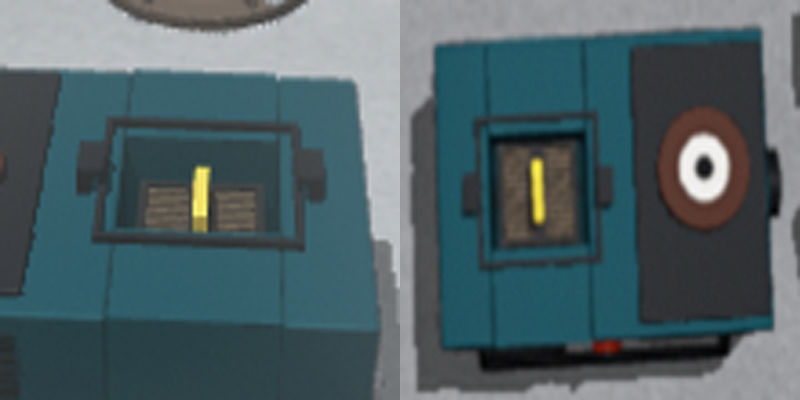

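Request:
send_rows([
  [-0.018, 0, 0.05],
  [-0.018, 0, 0.1],
  [0, 0, 0.12],
  [0, 0, 0.12],
  [0, 0, 0.12],
  [0, 0, 0.12],
  [0, 0, 0.1],
  [0, 0, 0.06],
  [0, 0, 0.04],
  [0, 0, 0.02],
  [0, 0, 0.01],
  [0, 0, 0],
  [0, 0, 0],
], roll=[0, 0, 0, 0, 0, 0, 0, 0, 0, 0, 0, 0, 0], hand=[1, 1, 1, 1, 1, 1, 1, 1, 1, 1, 1, 1, 1])

```text
t: 13.65
position: [0.52, 0.4092, 0.0469]
tool_rot: [0.087, 0.996, 0.001, 0.0]
ft_force: [0.1, -0.4, -1.8]
grip_width: 0.395
finger_force: 35.4
```

Request:
send_rows([
  [0, 0, 0.01],
  [0, 0, 0.01],
  [0, 0, 0.005],
  [0, 0, 0],
], roll=[0, 0, 0, 0], hand=[1, 1, 1, 1])

```text
t: 14.15
position: [0.5196, 0.4087, 0.0383]
tool_rot: [0.087, 0.996, -0.0, -0.0]
ft_force: [-0.3, -0.2, -2.0]
grip_width: 0.395
finger_force: 35.4
```

Request:
send_rows([
  [0, 0, 0.005],
  [0, 0, 0.005],
  [0, 0, 0.003],
  [0, 0, 0],
], roll=[0, 0, 0, 0], hand=[1, 1, 1, 1])

```text
t: 14.65
position: [0.5197, 0.4088, 0.0346]
tool_rot: [0.087, 0.996, -0.0, -0.0]
ft_force: [-0.8, -0.5, -2.0]
grip_width: 0.393
finger_force: 35.4
```

Request:
send_rows([
  [0, 0, 0.004],
  [0, 0, 0.004],
  [0, 0, 0],
], roll=[0, 0, 0], hand=[1, 1, 1])

```text
t: 15.02
position: [0.5198, 0.409, 0.034]
tool_rot: [0.087, 0.996, 0.0, 0.0]
ft_force: [-4.4, -2.5, 10.2]
grip_width: 0.403
finger_force: 38.2
```

Request:
send_rows([
  [0, 0, -0.003],
  [0, 0, 0],
  [0, 0, 0],
  [0, 0, 0],
  [0, 0, 0],
  [0, 0, 0],
  [0, 0, 0],
  [0, 0, 0],
  [0, 0, -0.02],
  [0, 0, -0.05],
  [0, 0, -0.1],
  [0, 0, -0.12],
  [0, 0, -0.12],
  [0, 0, -0.12],
  [0, 0, -0.12],
  [0, 0, -0.1],
  [0, 0, -0.05],
], roll=[0, 0, 0, 0, 0, 0, 0, 0, 0, 0, 0, 0, 0, 0, 0, 0, 0], hand=[0.15, 0.05, -0.05, -0.15, -0.25, -0.5, -0.8, -0.8, -0.8, -0.8, -0.8, -0.8, -0.8, -0.8, -0.8, -0.8, -0.8])

```text
t: 17.15
position: [0.52, 0.4091, 0.2764]
tool_rot: [0.087, 0.996, 0.002, 0.001]
ft_force: [0.2, -0.0, -1.0]
grip_width: 0.898
finger_force: 0.0
```

```bash
python3 - <<'E'
from h import *
np.set_printoptions(precision=4,suppress=True)
s=snap('scene'); q=snap('top')
for c,k in (('scene',s),('top',q)):
    for n in ('cover','filter_grip','filter'):
        for d in spotter.spot_point(c,n)[:1]: print(c,n,round(d['score'],2),w(k,d['position']))
h=cv2.cvtColor(q['pixels'],cv2.COLOR_RGB2HSV)
m=((h[...,0]>20)&(h[...,0]<35)&(h[...,1]>120)&(h[...,2]>90)).astype(np.uint8);m[:,:228]=0;m[:,300:]=0;m[:190]=0;m[240:]=0
p=np.argwhere(m)[:,::-1].astype(float); W=plane(q,p,.16);print(len(p),'grip',W.mean(0),cv2.minAreaRect((W[:,:2]*1000).astype(np.float32)))
cv2.imwrite('pics/i.png',np.hstack([cv2.resize(x,(400,400),interpolation=cv2.INTER_CUBIC) for x in (s['pixels'][170:280,380:490,::-1],q['pixels'][190:290,105:205,::-1])]))
go(.573,.03,.30,.04)
E
```

```text
scene cover 0.97 [0.5211 0.4051 0.0053]
scene filter_grip 0.75 [0.575  0.0303 0.1504]
scene filter 0.58 [0.5704 0.0348 0.0829]
top cover 0.91 [0.5194 0.409  0.0045]
top filter 0.69 [0.5733 0.032  0.084 ]
79 grip [0.5725 0.0292 0.16  ] ((573.4620971679688, 29.310916900634766), (53.035865783691406, 14.36694049835205), 4.6338114738464355)
t 17.55 pos [0.5194 0.4085 0.2717] yaw -0.1742 tilt [-0.0015 -0.0018] w 0.9 F [-0.48  0.8  -0.48] pad 0.0
roll -0.2046 dp [-0.128  -1.268  -0.0922]
```

View pics/i.png

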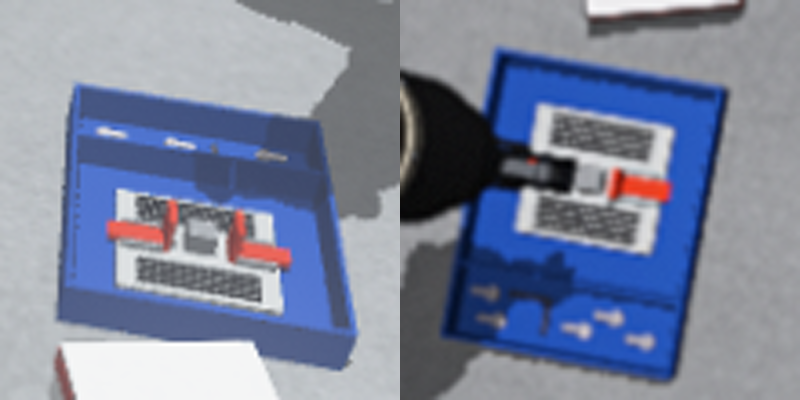

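Request:
send_rows([
  [0, 0, -0.03],
  [0, 0, -0.03],
  [0, 0, -0.03],
  [-0.004, -0.04, 0],
  [-0.01, -0.09, 0],
  [-0.012, -0.11, 0],
  [-0.012, -0.12, 0],
  [-0.012, -0.12, 0],
  [-0.012, -0.12, 0],
  [-0.012, -0.12, 0],
  [-0.012, -0.12, 0],
  [-0.012, -0.12, 0],
  [-0.012, -0.12, 0],
  [-0.008, -0.08, 0],
  [-0.006, -0.06, 0],
  [-0.004, -0.04, 0],
  [0, -0.008, 0],
  [0, 0, 0],
], roll=[-0.068, -0.068, -0.068, 0, 0, 0, 0, 0, 0, 0, 0, 0, 0, 0, 0, 0, 0, 0], hand=[-0.5, -0.2, -0.2, -0.2, -0.2, -0.2, -0.2, -0.2, -0.2, -0.2, -0.2, -0.2, -0.2, -0.2, -0.2, -0.2, -0.2, -0.2])

```text
t: 19.8
position: [0.573, 0.0305, 0.3001]
tool_rot: [-0.02, 1.0, 0.0, -0.0]
ft_force: [-0.1, 0.8, -0.3]
grip_width: 0.597
finger_force: 0.0
```

```bash
python3 -c "
from h import *
go(.573,.0295,.17,.045)"
```

```text
t 19.8 pos [0.573  0.0305 0.3001] yaw 0.0395 tilt [-0.0002  0.    ] w 0.597 F [-0.11  0.79 -0.27] pad 0.0
roll -0.0053 dp [ 2.000e-04 -3.300e-03  4.336e-01]
```

Request:
send_rows([
  [0, -0.003, 0.06],
  [0, 0, 0.1],
  [0, 0, 0.1],
  [0, 0, 0.08],
  [0, 0, 0.05],
  [0, 0, 0.03],
  [0, 0, 0.014],
  [0, 0, 0],
], roll=[-0.005, 0, 0, 0, 0, 0, 0, 0], hand=[-0.2, -0.2, -0.2, -0.2, -0.2, -0.2, -0.2, -0.2])

```text
t: 20.8
position: [0.5734, 0.0294, 0.1704]
tool_rot: [-0.022, 1.0, 0.0, 0.0]
ft_force: [-0.6, 0.1, -0.2]
grip_width: 0.601
finger_force: 0.0
```

Request:
send_rows([
  [0, 0, 0.02],
  [0, 0, 0.02],
  [0, 0, 0.015],
  [0, 0, 0.007],
  [0, 0, 0],
], roll=[0, 0, 0, 0, 0], hand=[-0.2, -0.2, -0.2, -0.2, -0.2])

```text
t: 21.42
position: [0.5731, 0.0293, 0.1512]
tool_rot: [-0.022, 1.0, -0.0, -0.0]
ft_force: [-0.4, 0.3, 0.9]
grip_width: 0.605
finger_force: 0.0
```

Request:
send_rows([
  [0, 0, 0],
  [0, 0, 0],
  [0, 0, 0],
  [0, 0, 0],
  [0, 0, 0],
  [0, 0, 0],
  [0, 0, 0],
], roll=[0, 0, 0, 0, 0, 0, 0], hand=[0.2, 0.45, 0.6, 0.7, 1, 1, 1], newtons=40)

```text
t: 22.3
position: [0.5732, 0.0294, 0.1516]
tool_rot: [-0.022, 1.0, 0.0, 0.0]
ft_force: [0.2, 0.3, 1.6]
grip_width: 0.107
finger_force: 40.7
```

Request:
send_rows([
  [0, 0, -0.01],
  [0, 0, -0.015],
  [0, 0, -0.02],
  [0, 0, -0.03],
  [0, 0, -0.04],
  [0, 0, -0.05],
  [0, 0, -0.06],
  [0, 0, -0.06],
  [0, 0, -0.06],
  [0, 0, -0.06],
  [0, 0, -0.05],
  [0, 0, -0.04],
  [0, 0, -0.03],
  [0, 0, -0.02],
  [0, 0, -0.01],
  [0, 0, 0],
], roll=[0, 0, 0, 0, 0, 0, 0, 0, 0, 0, 0, 0, 0, 0, 0, 0], hand=[1, 1, 1, 1, 1, 1, 1, 1, 1, 1, 1, 1, 1, 1, 1, 1])

```text
t: 24.3
position: [0.5731, 0.0294, 0.3177]
tool_rot: [-0.022, 1.0, -0.0, -0.0]
ft_force: [0.4, -0.7, -1.9]
grip_width: 0.11
finger_force: 40.3
```

```bash
python3 - <<'E'
from h import *
np.set_printoptions(precision=4,suppress=True)
s=snap('scene','j1.png'); q=snap('top')
for c,k in (('scene',s),('top',q)):
    for n in ('filter','carton_in','carton'):
        for d in spotter.spot_point(c,n)[:1]: print(c,n,round(d['score'],2),w(k,d['position']))
go(.502,-.41,.31,.174)
E
```

```text
scene filter 0.93 [0.5681 0.036  0.249 ]
scene carton_in 0.73 [ 0.4991 -0.4117  0.006 ]
scene carton 0.65 [ 0.4662 -0.4199  0.0022]
top filter 0.45 [0.5732 0.0293 0.252 ]
top carton_in 0.59 [ 0.5028 -0.4125  0.008 ]
top carton 0.56 [ 0.4683 -0.4115  0.0019]
t 24.7 pos [0.5731 0.0293 0.3177] yaw 0.0447 tilt [-0.0003 -0.0001] w 0.107 F [ 1.19  0.41 -0.67] pad 40.33
roll -0.1235 dp [ 0.4868 -1.4013  0.026 ]
```

View pics/j1.png

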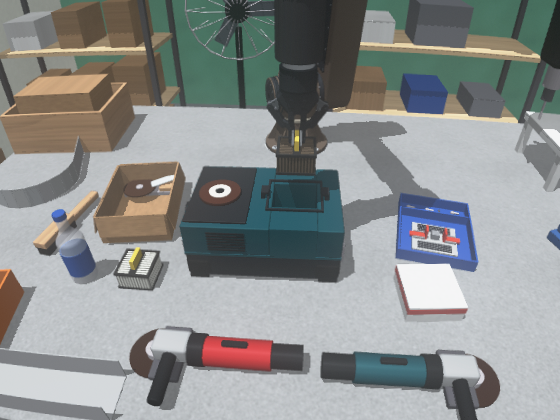

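Request:
send_rows([
  [0, 0, 0],
  [0, 0, 0],
  [0, 0, 0],
  [0.01, -0.03, 0],
  [0.02, -0.06, 0],
  [0.03, -0.09, 0],
  [0.038, -0.11, 0],
  [0.04, -0.115, 0],
  [0.04, -0.115, 0],
  [0.04, -0.115, 0],
  [0.04, -0.115, 0],
  [0.04, -0.115, 0],
  [0.04, -0.115, 0],
  [0.04, -0.115, 0],
  [0.038, -0.11, 0],
  [0.036, -0.1, 0],
  [0.03, -0.08, 0],
  [0.025, -0.06, 0],
  [0.015, -0.04, 0],
  [0.01, -0.02, 0],
], roll=[-0.041, -0.041, -0.041, 0, 0, 0, 0, 0, 0, 0, 0, 0, 0, 0, 0, 0, 0, 0, 0, 0], hand=[1, 1, 1, 1, 1, 1, 1, 1, 1, 1, 1, 1, 1, 1, 1, 1, 1, 1, 1, 1])

```text
t: 27.2
position: [0.4936, -0.4435, 0.3178]
tool_rot: [-0.086, 0.996, 0.0, -0.0]
ft_force: [-0.2, 0.1, -1.6]
grip_width: 0.108
finger_force: 40.2
```

```bash
python3 - <<'E'
from h import *
np.set_printoptions(precision=4,suppress=True)
s=snap('scene'); q=snap('top')
for c,k in (('scene',s),('top',q)):
    for n in ('filter','carton_in'):
        for d in spotter.spot_point(c,n)[:1]: print(c,n,round(d['score'],2),w(k,d['position']))
go(.502,-.411,.085,.174)
E
```

```text
scene carton_in 0.96 [ 0.4978 -0.4119  0.006 ]
top filter 0.52 [0.7242 0.3505 0.0003]
t 27.5 pos [ 0.4941 -0.4423  0.3181] yaw 0.1743 tilt [ 0.0003 -0.    ] w 0.104 F [ 0.1   0.19 -0.55] pad 40.23
roll 0.0003 dp [-0.0437  0.0984  0.777 ]
```

Request:
send_rows([
  [-0.02, 0.05, 0],
  [-0.02, 0.04, 0],
  [-0.004, 0.008, 0.03],
  [0, 0, 0.08],
  [0, 0, 0.12],
  [0, 0, 0.13],
  [0, 0, 0.13],
  [0, 0, 0.1],
  [0, 0, 0.07],
  [0, 0, 0.05],
  [0, 0, 0.03],
  [0, 0, 0.02],
  [0, 0, 0.01],
  [0, 0, 0],
], roll=[0, 0, 0, 0, 0, 0, 0, 0, 0, 0, 0, 0, 0, 0], hand=[1, 1, 1, 1, 1, 1, 1, 1, 1, 1, 1, 1, 1, 1])

```text
t: 29.25
position: [0.5019, -0.4118, 0.0872]
tool_rot: [-0.087, 0.996, -0.0, 0.0]
ft_force: [0.5, -0.0, -1.4]
grip_width: 0.105
finger_force: 40.2
```

Request:
send_rows([
  [0, 0, 0.01],
  [0, 0, 0.01],
  [0, 0, 0.01],
  [0, 0, 0.005],
  [0, 0, 0],
], roll=[0, 0, 0, 0, 0], hand=[1, 1, 1, 1, 1])

```text
t: 29.88
position: [0.5017, -0.4116, 0.0762]
tool_rot: [-0.087, 0.996, 0.0, -0.0]
ft_force: [0.4, 0.2, -1.0]
grip_width: 0.107
finger_force: 40.2
```

Request:
send_rows([
  [0, 0, 0.007],
  [0, 0, 0.005],
  [0, 0, 0.004],
  [0, 0, 0],
], roll=[0, 0, 0, 0], hand=[1, 1, 1, 1])

```text
t: 30.38
position: [0.5017, -0.4117, 0.0715]
tool_rot: [-0.087, 0.996, 0.0, -0.0]
ft_force: [-0.2, 0.2, -1.7]
grip_width: 0.109
finger_force: 40.2
```

Request:
send_rows([
  [0, 0, 0.004],
  [0, 0, 0.003],
  [0, 0, 0],
], roll=[0, 0, 0], hand=[1, 1, 1])

```text
t: 30.75
position: [0.5019, -0.4118, 0.0706]
tool_rot: [-0.087, 0.996, -0.0, 0.0]
ft_force: [-2.2, 1.7, 6.8]
grip_width: 0.107
finger_force: 41.3
```

Contact; release gently and retreat.

Request:
send_rows([
  [0, 0, -0.003],
  [0, 0, 0],
  [0, 0, 0],
  [0, 0, 0],
  [0, 0, 0],
  [0, 0, 0],
  [0, 0, -0.02],
  [0, 0, -0.05],
  [0, 0, -0.1],
  [0, 0, -0.12],
  [0, 0, -0.12],
  [0, 0, -0.12],
  [0, 0, -0.1],
  [0, 0, -0.05],
  [0.06, -0.09, 0],
  [0.06, -0.1, 0],
  [0.06, -0.1, 0],
  [0.06, -0.1, 0],
  [0.06, -0.1, 0],
  [0, 0, 0],
], roll=[0, 0, 0, 0, 0, 0, 0, 0, 0, 0, 0, 0, 0, 0, 0, 0, 0, 0, 0, 0], hand=[0.75, 0.65, 0.5, 0.3, 0.1, 0, 0, 0, 0, 0, 0, 0, 0, 0, 0, 0, 0, 0, 0, 0])

```text
t: 33.25
position: [0.437, -0.5736, 0.2732]
tool_rot: [-0.085, 0.996, 0.001, -0.001]
ft_force: [-0.8, 0.3, -0.7]
grip_width: 0.499
finger_force: 0.0
```

```bash
python3 - <<'E'
from h import *
np.set_printoptions(precision=4,suppress=True)
s=snap('scene','k1.png'); q=snap('top')
for c,k in (('scene',s),('top',q)):
    for n in ('filter','cover','flap_disc','spare_filter','disc_box'):
        for d in spotter.spot_point(c,n)[:1]: print(c,n,round(d['score'],2),w(k,d['position']))
cv2.imwrite('pics/k.png',np.hstack([cv2.resize(x,(400,400),interpolation=cv2.INTER_CUBIC) for x in (s['pixels'][140:300,80:240,::-1],q['pixels'][150:310,290:450,::-1])]))
go(.502,-.411,.085,.174)
E
```

```text
scene filter 0.97 [ 0.4996 -0.4076  0.0031]
scene cover 0.85 [0.5183 0.4051 0.0054]
scene flap_disc 0.85 [ 0.5882 -0.147   0.1705]
scene spare_filter 0.93 [ 0.7174 -0.3353  0.0025]
scene disc_box 0.87 [0.7259 0.3514 0.0025]
top filter 0.71 [ 0.4989 -0.4116  0.0038]
top cover 0.64 [0.5207 0.4086 0.0058]
top flap_disc 0.56 [ 0.5931 -0.1528  0.1718]
top spare_filter 0.78 [ 0.7203 -0.3317 -0.0037]
top disc_box 0.73 [ 0.7227  0.35   -0.0005]
t 33.85 pos [ 0.4387 -0.5717  0.2746] yaw 0.1739 tilt [ 0.0002 -0.0001] w 0.504 F [-0.06 -0.    0.53] pad 0.0
roll -0.0001 dp [-0.3003  0.4913  0.6319]
```

View pics/k.png

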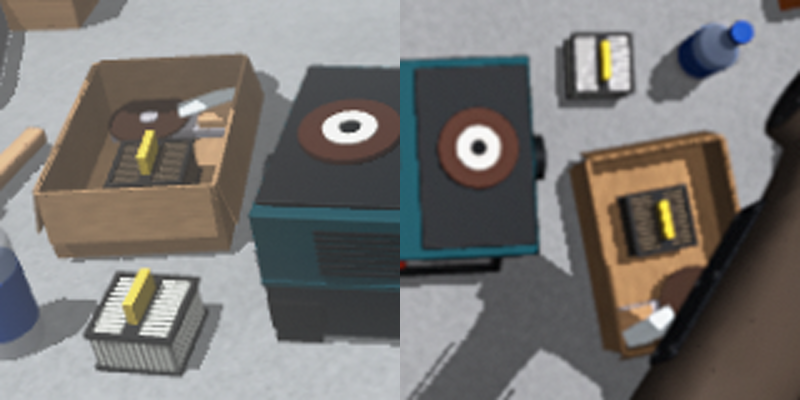

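The filter stands upright in the clear end of the carton (right crop, about (657,220)), and the disc, spare filter and box have not moved.

```bash
python3 -c "
from cell import order
print(order.sign_off())"
```

```text
the job is handed in; nothing more can be done
None
```

The job is handed in at about 34 s of the 72 s limit: the cover lies flat, tabs up, in the tray's large bay, the dirty filter stands upright in the carton's clear end, and the flap disc, fresh filter and disc box are unmoved within the cameras' few-millimetre accuracy.

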